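# Riddle tumbling balls from teapot lids

## Robot

A 7-joint arm with a two-finger parallel gripper is mounted at the origin on the work surface. World frame = base frame: x ahead of the robot, y to its left, z up, the work surface at z = 0. Lengths are in m, angles in rad, forces in N, time in s.
With the tool pointing down it reaches from about 0.4 to 0.85 m from the base axis. Payload 10.4 kg.
Tool frame: the origin (TCP) lies on the centre line of the jaws, within the pads' length; the fingertips stand 17 mm ahead of it and the grasp point (between the pads) lies 2 mm behind it; z points along the fingers, y is the line along which they close (so a half turn about z gives the same grasp; the last joint's range is limited). The gripper opens to 85 mm and grips with 20 to 120 N. Pads are 22 mm wide; open, the fingers measure 114 mm over their backs; the gripper's body (76 mm by 85 mm) begins 54 mm behind the grasp point. The pads swing forward as they close: fully open they stand 13 mm farther back than shut.
Start: joints at [1.27, 0.332, -0.065, 1.46, 0.022, 1.35, -0.088], TCP at [0.171, -0.601, 0.248] pointing down, gripper open.
Joint ranges: [-2.6, 2.6], [-0.5, 2.12], [-1.47, 1.34], [0.16, 2.42], [-1.27, 4.41], [0.06, 2.06], [-2.6, 2.6]. Speed limits (rad/s): [2.22, 2.22, 2.79, 2.79, 3.14, 3.14, 3.14].

## Interface

Orientations are given as a unit quaternion [x, y, z, w].
In Python, from workcell import get_obs, optics, job gives the robot as it stands. The module is installed in compiled form; this text tells all that it offers.
- The arm moves only by the tool send_rows, never from a script. Its argument "plan" is a list that holds one entry, the list of rows, each a list of 7 numbers: the turn, a rotation vector about the tool's x, y, z in units of 1.5 rad (1.0 is 1.5 rad), then the shift along the tool's x, y, z in units of 20 cm (1.0 is 20 cm), then the opening, from 0 (shut) to 1 (fully open). A call has 1 to 20 rows; each row shifts and turns the commanded pose from where the row before left it, along the tool's axes as they then stand; what a row does not reach is not made up. A row lasts 1/12 s, in which the tool goes at most 41.7 mm and 7.16 degrees, less where a joint would pass 70% of its speed; a pose out of reach is approached as far as the arm can. A call with a number of a shift or a turn outside -1 to 1 is refused whole. A call with a gripper value outside its range is refused whole. The fingers move at their own pace and stop on an object; "squeeze" is the grip in N (left out, the last holds). Time passes only in rows, so rows that do not move let the fingers close. It gives the time, the measured TCP pose, the force, the opening and the grip force at its end, in the units of the state.
- get_obs(): the state, without advancing time (a new reading comes with each control period).
- optics.camera(name): name is "scene" or "side" or "wrist"; returns the picture (420x560x3 uint8, red, green, blue); there is no depth.
- optics.get_calibration(name): a dict with "intrinsics" (3x3 intrinsics, pixels), "world_from_camera" (4x4, takes a point from camera to world coordinates); the wrist camera has in their place "T_tool_cam" (4x4, takes a point from camera to tool coordinates, whose origin is the TCP and whose axes are the flange's). Camera axes: x right, y up, looking along -z (the intrinsics and any distortion apply to the point x, -y, -z); pixel columns grow to the right and rows downward; lengths in m; the calibration is good to about 2 mm. A picture is of the moment at which its call begins: read the wrist's pose just before it. get_calibration takes no time and is no camera call.
- job.hand_in(): hands the job in; it is judged then, once.
The state is a dict: "clock": time; "joint_pos": joint angles; "joint_velocities": joint speeds; "tau": joint torques, N m; "position": TCP position; "ee_rot": TCP orientation; "ft_force": force on the tool from outside, world axes, zero at the start; "torque": the same for the moment, N m; "grip_width": opening from 0.0 (shut) to 1.0 (fully open); "grasp_force": force on a finger pad.
Only numpy, scipy, OpenCV 4.12 (cv2) and the standard library are available. Lean on these libraries where they do the work, as an engineer would, in place of code of your own. Each camera call takes 0.05 s, during which the arm holds its last target. There are 200 camera calls.

## Task

The slotted steel sieve on the grey catch tub holds two clay teapot lids mixed with two white tumbling balls. Lift the sieve by its handle and shake or rock it over the tub until both balls have dropped through into the tub while the lids stay in the sieve, then tip both lids out of its open end into the square wooden tray (not the round one) from close above it, and set the empty sieve back upright and centred on the tub's two rods.

Things in the scene. Friction and masses are not known exactly. Their poses are not given: they have to be found in the camera images.
- sieve: loose steel scoop, 160 (x) x 152 (y) mm, 0.3 kg; walls 34 high on three sides, open mouth without lip at -x. Floor 3 thick: front 110 mm has five 22 mm slots along x (8.5 mm bars, flat 12 mm strip at the mouth); rear 50 mm is a solid heel sloping 6 deg down to the back wall. Origin: centre of underside, z up; starts level on the tub's rods, 60 mm above the table. Bail over the middle, see grip.
- grip (a point): centre of the sieve's wooden handle block, 105 mm straight above the sieve's origin, on a rigid bail whose uprights stand at the side walls. The block is 14 thick (along the sieve's x), 70 long (along its y), 26 high: take it from above, fingers closing along the sieve's x. Axes as the sieve's.
- lid1: fired-clay teapot lid: round disc 52 wide and 9 thick, with a smaller 42 mm step to 13 and a round knob on top, 30 high in all, 40 g. Starts flat, knob up, inside the sieve on its floor bars near the mouth. Slides once the sieve tilts past some 25 to 36 degrees. Origin: centre of its flat underside.
- lid2: fired-clay teapot lid: round disc 52 wide and 9 thick, with a smaller 42 mm step to 13 and a round knob on top, 30 high in all, 40 g. Starts flat, knob up, inside the sieve on its floor bars near the mouth. Slides once the sieve tilts past some 25 to 36 degrees. Origin: centre of its flat underside.
- ball1_center (a point): centre of a white ceramic tumbling ball, 16 mm across, 12 g. Starts on the sieve's solid heel against the back wall; it rolls freely and drops through a slot of the sieve floor once shaken or rocked off the heel.
- ball2_center (a point): centre of a white ceramic tumbling ball, 16 mm across, 12 g. Starts on the sieve's solid heel against the back wall; it rolls freely and drops through a slot of the sieve floor once shaken or rocked off the heel.
- tub: fixed grey open plastic catch tub, 230 (x) x 210 (y) mm outside, 55 high, walls 5 thick, with two 10 mm steel rods across it along y, at x = -70 and x = +58, their tops 60 mm above the table; the sieve's underside rests on them. Origin: centre of its underside, on the table.
- tray: fixed square open tray of light wood, 200 x 200 mm outside, 32 high, walls 7 thick. (The other tray of the same wood, 196 mm across and 30 high, is round and is not wanted.) Origin: centre of its underside, on the table.
Mind the look-alikes: they are no part of the job. Of the things shaped like the sieve, the steel one is meant. Leave any blue look-alike of the lid2 alone.

How it is judged:
By the outcome, as a careful person would: the job done as asked, in the order asked, and still so for the second after the job is handed in, with the robot touching nothing.
It also fails if it takes over 58 s, if anything falls off the work surface, if the arm or the gripper's body presses on something with over 40 N, if the wrist force passes 120 N, or if a joint passes its speed limit or range.

## Working session

There is one attempt and no reset: what is moved stays moved. The work goes in short steps, Python scripts to look and compute and a tool call to move; the robot and the scene stay as the last step left them, time stands still between calls to the robot, and variables do not carry over. Pictures are saved under pics/ and viewed, at most 10 in all, crops included, and the job is handed in when it is done.

Besides the shell and the picture viewer there is one more tool, called as a command line: name --argument value ..., lists and objects as JSON in quotes. send_rows: Moves the arm, as the interface text tells. Its arguments: {"type":"object","properties":{"plan":{"type":"array"},"squeeze":{"type":"number"}},"required":["plan"]}

```bash
mkdir -p pics; python3 - <<'E'
from workcell import get_obs, optics
import cv2,numpy as np
o=get_obs();print({k:np.round(v,3) for k,v in o.items()})
for n in("scene","side"):
    c=optics.get_calibration(n);print(n,{k:np.round(v,4).tolist() if not isinstance(v,str) else v for k,v in c.items()})
    im=optics.camera(n);cv2.imwrite(f"pics/{n}0.png",im[:,:,::-1])
c=optics.get_calibration("wrist");print(c)
E
```

```text
{'clock': np.float64(0.0), 'joint_pos': array([ 1.27 ,  0.333, -0.065,  1.461,  0.022,  1.35 , -0.088]), 'joint_velocities': array([-0.001, -0.001,  0.   ,  0.   ,  0.001,  0.   , -0.   ]), 'tau': array([ 1.0000e-03, -6.2544e+01,  5.0000e-02, -3.9161e+01,  1.6000e-02,
        1.0000e-02, -0.0000e+00]), 'position': array([ 0.171, -0.601,  0.248]), 'ee_rot': array([ 0.99 ,  0.138, -0.   , -0.001]), 'ft_force': array([-0.058, -0.663, -0.519]), 'torque': array([ 0.036, -0.002, -0.006]), 'grasp_force': np.float64(0.0), 'grip_width': np.float64(1.004)}
scene {'intrinsics': [[412.8403, 0.0, 286.6377], [0.0, 412.8403, 210.316], [0.0, 0.0, 1.0]], 'world_from_camera': [[0.7112, -0.4832, 0.5107, 0.9994], [0.7029, 0.4732, -0.5311, -0.6318], [0.0149, 0.7366, 0.6761, 0.8877], [0.0, 0.0, 0.0, 1.0]]}
side {'intrinsics': [[458.3652, 0.0, 280.6414], [0.0, 458.3652, 209.8506], [0.0, 0.0, 1.0]], 'world_from_camera': [[-0.7834, 0.4568, -0.4214, -0.0406], [-0.6215, -0.5774, 0.5294, 0.5428], [-0.0015, 0.6767, 0.7363, 0.8766], [0.0, 0.0, 0.0, 1.0]]}
{'intrinsics': array([[366.47792125,   0.        , 287.03847969],
       [  0.        , 366.47792125, 211.41178559],
       [  0.        ,   0.        ,   1.        ]]), 'T_tool_cam': array([[ 1.36334957e-03,  9.44450556e-01,  3.28650710e-01,
         8.44703878e-02],
       [ 9.99999026e-01, -1.18963441e-03, -7.29642018e-04,
        -1.60743281e-04],
       [-2.98136616e-04,  3.28651385e-01, -9.44451258e-01,
        -1.25324906e-01],
       [ 0.00000000e+00,  0.00000000e+00,  0.00000000e+00,
         1.00000000e+00]])}
```

View pics/scene0.png

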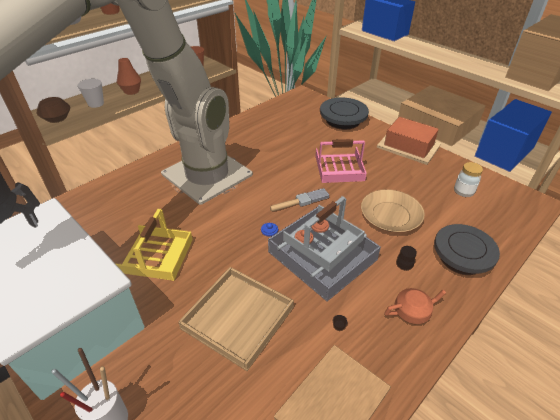

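View pics/side0.png

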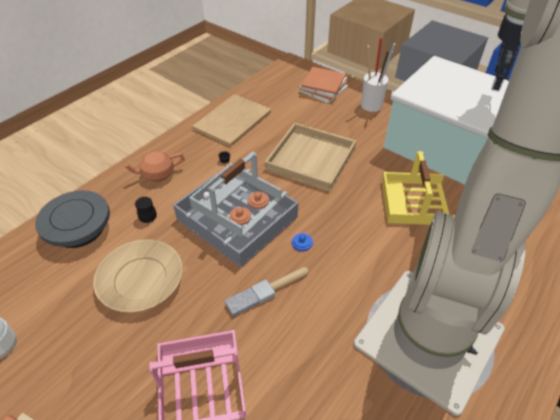

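The steel sieve sits on the tub: scene about (325,245), side about (237,205). The square tray is at scene (238,315), side (312,155). The yellow and pink sieves and the blue lid are decoys. I'll zoom in to measure.

```bash
python3 - <<'E'
import cv2,numpy as np
a=cv2.imread("pics/scene0.png");b=cv2.imread("pics/side0.png")
A=cv2.resize(a[180:370,175:385],None,fx=2.8,fy=2.8,interpolation=cv2.INTER_CUBIC)
B=cv2.resize(b[115:270,165:365],None,fx=3.8,fy=3.8,interpolation=cv2.INTER_CUBIC)
for I,x0,y0,s in((A,175,180,2.8),(B,165,115,3.8)):
    for u in range(x0-x0%20+20,x0+220,20):
        p=int((u-x0)*s); cv2.line(I,(p,0),(p,6),(0,255,255),1); cv2.putText(I,str(u),(p,18),0,.4,(0,255,255),1)
    for v in range(y0-y0%20+20,y0+200,20):
        p=int((v-y0)*s); cv2.line(I,(0,p),(6,p),(0,255,255),1); cv2.putText(I,str(v),(8,p+4),0,.4,(0,255,255),1)
cv2.imwrite("pics/sc1.png",A);cv2.imwrite("pics/sd1.png",B)
E
```

```text
(no output)
```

View pics/sc1.png

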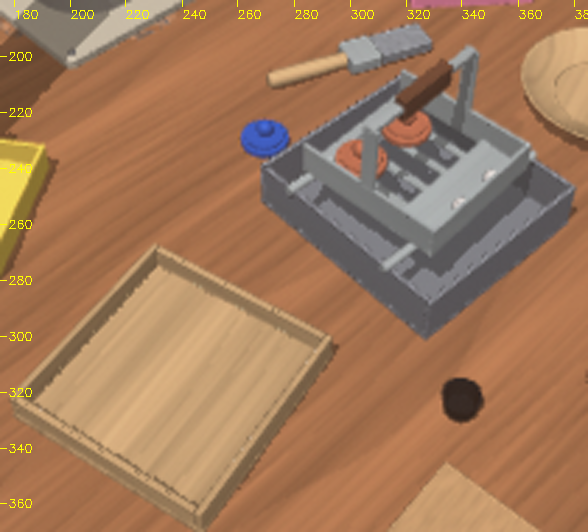

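View pics/sd1.png

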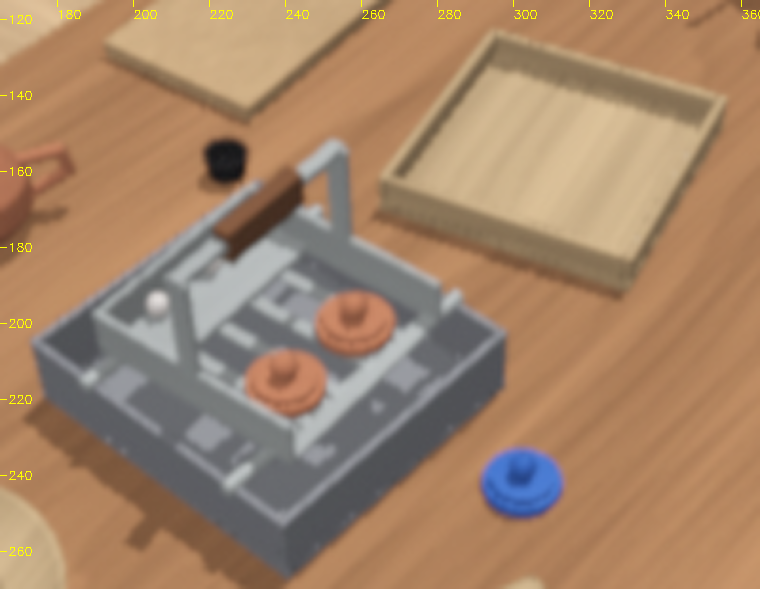

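Scene crop: tub rim corners at about (269,241), (328,288), (380,247) and (320,206), and tray rim corners at about (180,326), (231,269), (295,303) and (247,366). The handle block is near (327,212) in scene and (233,171) in side. Lids are at the mouth end, balls on the heel.

```bash
cat > h.py <<'E'
import numpy as np
from workcell import optics
from scipy.spatial.transform import Rotation as R
def ray(n,uv):
    c=optics.get_calibration(n);K=c["intrinsics"];T=c["world_from_camera"]
    d=np.linalg.inv(K)@[uv[0],uv[1],1];d=np.array([d[0],-d[1],-d[2]])
    return T[:3,3],T[:3,:3]@d
def onz(n,uv,z):
    o,d=ray(n,uv);return o+d*(z-o[2])/d[2]
def tri(a,b):
    A=np.zeros((3,3));y=np.zeros(3);rs=[ray("scene",a),ray("side",b)]
    for o,d in rs:
        d=d/np.linalg.norm(d);P=np.eye(3)-np.outer(d,d);A+=P;y+=P@o
    return np.linalg.solve(A,y)
E
python3 - <<'E'
from h import *
np.set_printoptions(precision=4,suppress=True)
def rect(n,P,z):
    P=np.array([onz(n,p,z) for p in P]);print(n);print(P[:,:2])
    print("c",P.mean(0),"edges",np.linalg.norm(P-np.roll(P,-1,0),axis=1),[round(float(np.degrees(np.arctan2(*(np.roll(P,-1,0)-P)[i,1::-1]))),1) for i in range(4)])
rect("scene",[(268.6,240.7),(327.9,287.9),(380,246.8),(319.6,205.7)],.055)
rect("side",[(173.7,205),(239.5,251.8),(298.2,201.8),(232,163)],.055)
rect("scene",[(180.4,325.7),(230.7,268.6),(294.6,302.5),(247.5,365)],.032)
rect("side",[(265,162.9),(294.7,123.4),(356,140.8),(331.3,184.2)],.032)
print("grip",tri((326.8,212.1),(233.4,171)),onz("scene",(326.8,212.1),.165),onz("side",(233.4,171),.165))
for n,L in(("scene",[(175+360/2.8,180+160/2.8),(175+407/2.8,180+127/2.8),(175+460/2.8,180+205/2.8),(175+490/2.8,180+177/2.8)]),("side",[(165+287/3.8,115+383/3.8),(165+354/3.8,115+325/3.8)])):
  for p in L: print(n,onz(n,p,.07))
# bail top corners
print(tri((175+375/2.8,180+128/2.8),(165+182/3.8,115+272/3.8)),tri((175+470/2.8,180+52/2.8),(165+342/3.8,115+145/3.8)))
E
```

```text
scene
[[ 0.4227 -0.1014]
 [ 0.6421 -0.107 ]
 [ 0.6527  0.0998]
 [ 0.4257  0.1083]]
c [ 0.5358 -0.0001  0.055 ] edges [0.2195 0.207  0.2272 0.2097] [-1.4, 87.1, 177.9, -90.8]
side
[[ 0.646   0.1026]
 [ 0.4226  0.1097]
 [ 0.4124 -0.0961]
 [ 0.6384 -0.1008]]
c [0.5298 0.0039 0.055 ] edges [0.2235 0.206  0.2261 0.2035] [178.2, -92.8, -1.2, 87.9]
scene
[[ 0.4597 -0.4212]
 [ 0.4099 -0.228 ]
 [ 0.6032 -0.1848]
 [ 0.643  -0.3741]]
c [ 0.5289 -0.302   0.032 ] edges [0.1995 0.1981 0.1935 0.1893] [104.5, 12.6, -78.1, -165.6]
side
[[ 0.5862 -0.1756]
 [ 0.6303 -0.3693]
 [ 0.4404 -0.4135]
 [ 0.3951 -0.2193]]
c [ 0.513  -0.2944  0.032 ] edges [0.1986 0.195  0.1994 0.196 ] [-77.2, -166.9, 103.1, 12.9]
grip [0.5289 0.0043 0.1642] [0.5309 0.0052 0.165 ] [0.5264 0.0037 0.165 ]
scene [ 0.4905 -0.0336  0.07  ]
scene [0.4925 0.0339 0.07  ]
scene [ 0.5966 -0.0093  0.07  ]
scene [0.5941 0.0394 0.07  ]
side [0.4835 0.0366 0.07  ]
side [ 0.4832 -0.0273  0.07  ]
[0.5305 0.0083 0.117 ] [ 0.5266 -0.0056  0.2161]
```

send_rows --plan '[[[0,0,-0.07,0,0,-0.025,1],[0,0,-0.07,0,0,-0.025,1],[0,0,-0.07,0,0,-0.025,1],[0,0,-0.07,0,0,-0.025,1],[0,0,-0.07,0,0,-0.025,1],[0,0,-0.07,0,0,-0.025,1],[0,0,-0.07,0,0,-0.025,1],[0,0,-0.07,0,0,-0.025,1],[0,0,-0.07,0,0,-0.025,1],[0,0,-0.07,0,0,-0.025,1],[0,0,-0.07,0,0,-0.025,1],[0,0,-0.07,0,0,-0.025,1]]]' --squeeze 100

```text
clock: 1.1
position: [0.1713, -0.6009, 0.3081]
ee_rot: [0.717, 0.697, 0.0, -0.0]
ft_force: [-0.2, 0.1, 0.4]
grip_width: 1.006
grasp_force: 0.0
```

send_rows --plan '[[[0,0,0,0.17,0.094,0,1],[0,0,0,0.17,0.094,0,1],[0,0,0,0.17,0.094,0,1],[0,0,0,0.17,0.094,0,1],[0,0,0,0.17,0.094,0,1],[0,0,0,0.17,0.094,0,1],[0,0,0,0.17,0.094,0,1],[0,0,0,0.17,0.094,0,1],[0,0,0,0.17,0.094,0,1],[0,0,0,0.17,0.094,0,1],[0,0,0,0.17,0.094,0,1],[0,0,0,0.17,0.094,0,1],[0,0,0,0.17,0.094,0,1],[0,0,0,0.17,0.094,0,1],[0,0,0,0.17,0.094,0,1],[0,0,0,0.17,0.094,0,1],[0,0,0,0.17,0.094,0,1],[0,0,0,0.17,0.094,0,1],[0,0,0,0,0,0,1]]]'

```text
clock: 2.68
position: [0.5313, 0.0072, 0.3079]
ee_rot: [0.716, 0.699, 0.002, -0.001]
ft_force: [-1.7, 0.8, -0.4]
grip_width: 0.999
grasp_force: 0.0
```

```bash
python3 - <<'E'
from h import *
from workcell import get_obs
import cv2
o=get_obs();print(o["clock"],o["position"],o["ee_rot"],R.from_quat(o["ee_rot"]).as_matrix().round(3))
im=optics.camera("wrist");cv2.imwrite("pics/w1.png",im[:,:,::-1])
E
```

```text
2.6833 [0.53126634 0.00720925 0.30793286] [ 0.71556914  0.69853904  0.00152072 -0.00130301] [[ 0.024  1.     0.   ]
 [ 1.    -0.024  0.004]
 [ 0.004  0.    -1.   ]]
```

View pics/w1.png

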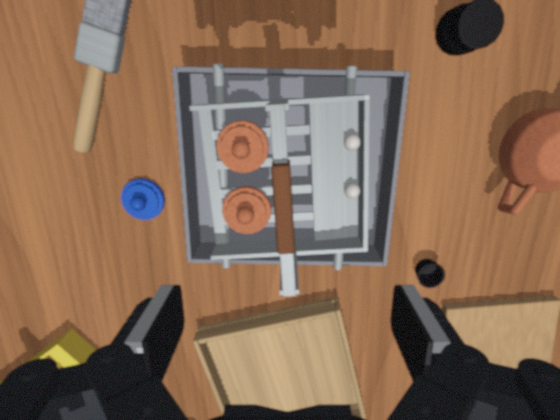

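The wrist view shows the handle block from (281,163) to (286,253). The lids are at (242,147) and (246,210), the balls at (352,142) and (352,189) on the heel. The tub rim corners are at about (174,69), (408,72), (387,264) and (190,263).

```bash
cat >> h.py <<'E'
def wz(uv,z,o):
    c=optics.get_calibration("wrist");T=np.eye(4);T[:3,:3]=R.from_quat(o["ee_rot"]).as_matrix();T[:3,3]=o["position"]
    T=T@c["T_tool_cam"];d=np.linalg.inv(c["intrinsics"])@[uv[0],uv[1],1];d=T[:3,:3]@[d[0],-d[1],-d[2]]
    return (T[:3,3]+d*(z-T[2,3])/d[2])[:2]
E
python3 - <<'E'
from h import *
from workcell import get_obs
np.set_printoptions(precision=4,suppress=True)
o=get_obs()
for n,z,L in(("handle",.178,[(281,164),(286,253)]),("tub",.055,[(174,69),(408,72),(387,264),(190,263)]),("sieve",.094,[(369,96),(367,251),(192,107),(212,257)]),("lid",.077,[(242,143),(246,208)]),("bail",.178,[(278,104),(289,293)]),("tray",.032,[(197,344),(336,306)])):
    P=np.array([wz(p,z,o) for p in L]);print(n,P.tolist(),P.mean(0),np.degrees(np.arctan2(*(P[1]-P[0])[::-1])))
E
```

```text
handle [[0.5265436788352656, 0.03579094768060084], [0.5283098547006136, -0.033388042894944]] [0.5274 0.0012] -88.53752643277556
tub [[0.42342243348000164, 0.10560947744157367], [0.6488895002980167, 0.09736123680793693], [0.6419002892255694, -0.10869218794949459], [0.41580261666700735, -0.10202877775561447]] [ 0.5325 -0.0019] -2.095111844767959
sieve [[0.6041134671552669, 0.07740871320860303], [0.609348053591211, -0.07315967723685643], [0.44676607834738247, 0.07189964778968563], [0.4511073416723323, -0.0761303822616097]] [0.5278 0.    ] -88.00888509707785
lid [[0.48713985198895826, 0.036465427462620686], [0.48696202713734327, -0.029781977663056444]] [0.4871 0.0033] -90.1537960468106
bail [[0.5257526686372809, 0.07648539930201644], [0.5298086702977381, -0.06858055619303063]] [0.5278 0.004 ] -88.39844402235535
tray [[0.40476081455676916, -0.23276611684497783], [0.5875910471476955, -0.17864944769077767]] [ 0.4962 -0.2057] 16.488442605969823
```

send_rows --plan '[[[0,0,-0.034,-0.03,-0.019,0.12,1],[0,0,0,0,0,0.15,1],[0,0,0,0,0,0.15,1],[0,0,0,0,0,0.15,1],[0,0,0,0,0,0.1,1],[0,0,0,0,0,0.055,1],[0,0,0,0,0,0,1]]]'

```text
clock: 3.32
position: [0.5244, -0.0073, 0.1612]
ee_rot: [0.701, 0.713, -0.001, -0.001]
ft_force: [-0.7, 0.4, 0.3]
grip_width: 1.004
grasp_force: 0.0
```

send_rows --plan '[[[0,0,0,0,0,0,0],[0,0,0,0,0,0,0],[0,0,0,0,0,0,0],[0,0,0,0,0,0,0],[0,0,0,0,0,0,0],[0,0,0,0,0,0,0],[0,0,0,0,0,0,0],[0,0,0,0,0,0,0]]]' --squeeze 90

```text
clock: 3.98
position: [0.5263, -0.0064, 0.1641]
ee_rot: [0.701, 0.713, 0.0, 0.001]
ft_force: [-1.4, -0.4, 6.3]
grip_width: 0.146
grasp_force: 87.9
```

send_rows --plan '[[[0,0,0,0,0,-0.05,0],[0,0,0,0,0,-0.06,0],[0,0,0,0,0,-0.06,0],[0,0,0,0,0,0,0],[-0.02,0,0,0,0,0,0],[-0.035,0,0,0,0,0,0],[-0.035,0,0,0,0,0,0],[-0.035,0,0,0,0,0,0],[-0.035,0,0,0,0,0,0],[-0.02,0,0,0,0,0,0],[0,0,0,0,0,0,0],[0,0,0,0,0,0,0],[0,0,0,0,0,0,0],[0,0,0,0,0,0,0],[0,0,0,0,0,0,0],[0,0,0,0,0,0,0]]]'

```text
clock: 5.32
position: [0.526, -0.0062, 0.1972]
ee_rot: [0.694, 0.707, 0.096, 0.094]
ft_force: [0.3, -0.1, -3.9]
grip_width: 0.146
grasp_force: 88.1
```

```bash
python3 - <<'E'
from h import *
import cv2
a=optics.camera("side")[:,:,::-1];b=optics.camera("scene")[:,:,::-1]
A=cv2.resize(a[110:280,160:310],(500,567),interpolation=cv2.INTER_CUBIC)
B=cv2.resize(b[150:300,255:395],(300,321),interpolation=cv2.INTER_CUBIC)
B=cv2.copyMakeBorder(B,0,567-321,0,0,cv2.BORDER_CONSTANT)
cv2.imwrite("pics/s2.png",np.hstack([A,B]))
E
```

```text
(no output)
```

View pics/s2.png

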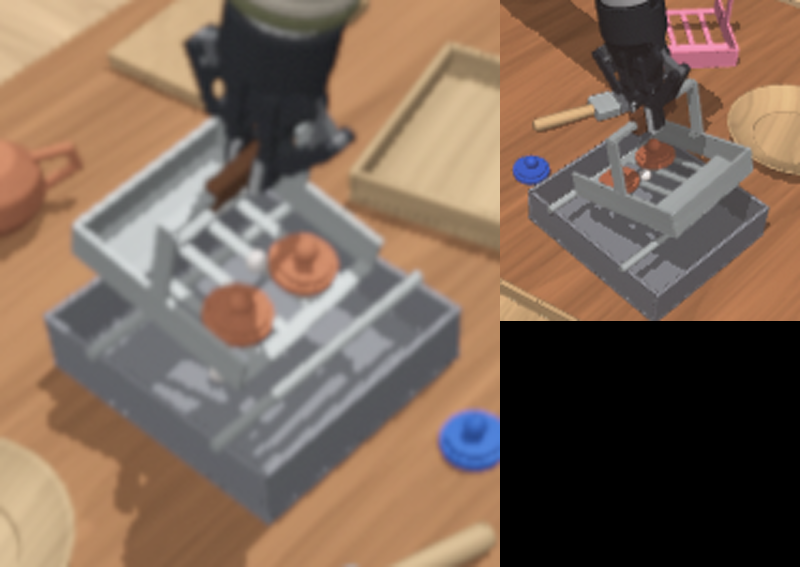

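One ball rests on a middle bar between the two lids, at about (258,262) in the left crop. The other is off the heel. I'll level the sieve and rock it sideways.

send_rows --plan '[[[0.045,0,0,0,0,0,0],[0.045,0,0,0,0,0,0],[0.045,0,0,0,0,0,0],[0.045,0,0,0,0,0,0],[0,0.045,0,0,0,0,0],[0,0.045,0,0,0,0,0],[0,0,0,0,0,0,0],[0,0,0,0,0,0,0],[0,-0.06,0,0,0,0,0],[0,-0.06,0,0,0,0,0],[0,-0.06,0,0,0,0,0],[0,0,0,0,0,0,0],[0,0,0,0,0,0,0],[0,0.045,0,0,0,0,0],[0,0.045,0,0,0,0,0],[0,0,0,0,0,0,0]]]'

```text
clock: 6.75
position: [0.5262, -0.0101, 0.1972]
ee_rot: [0.703, 0.711, 0.001, -0.001]
ft_force: [0.7, -1.3, -4.5]
grip_width: 0.144
grasp_force: 88.4
```

```bash
cat > look.py <<'E'
from h import *
import cv2,sys
a=optics.camera("side")[:,:,::-1];b=optics.camera("scene")[:,:,::-1];w=optics.camera("wrist")[:,:,::-1]
A=cv2.resize(a[130:280,165:305],(373,400),interpolation=cv2.INTER_CUBIC)
B=cv2.resize(b[160:300,255:395],(400,400),interpolation=cv2.INTER_CUBIC)
W=cv2.resize(w,(267,200));W=cv2.copyMakeBorder(W,0,0,0,773-267,cv2.BORDER_CONSTANT)
cv2.imwrite(sys.argv[1],np.vstack([np.hstack([A,B]),W]))
E
python3 look.py pics/s3.png
```

```text
(no output)
```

View pics/s3.png

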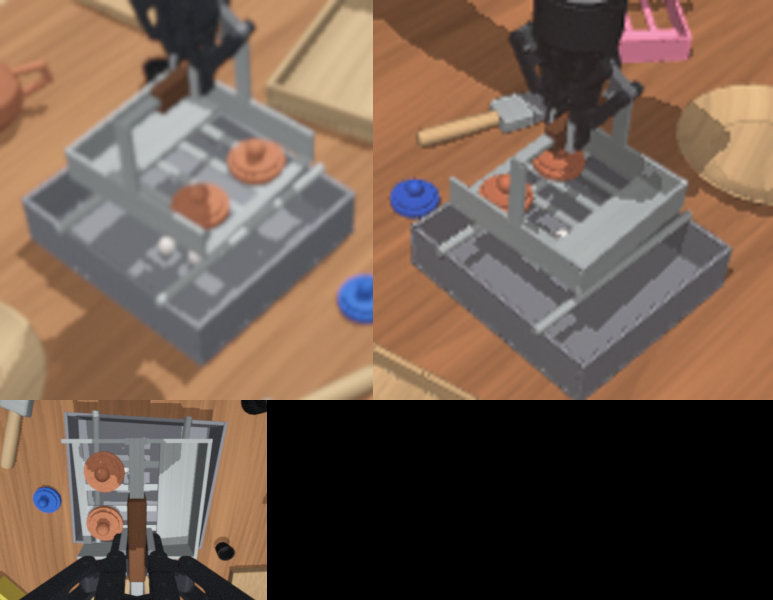

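The side view shows a white ball through the tub at (167,245) and maybe a second at (193,258). The scene view shows one through a slot at (562,232). I'll check whether their positions and heights put them in the tub.

```bash
python3 - <<'E'
from h import *
for z in(.013,.105):print(z,onz("side",(227.7,221.9),z)[:2],onz("side",(237.4,226.7),z)[:2],onz("scene",(321,241.2),z)[:2])
print(tri((321,241.2),(227.7,221.9)),tri((321,241.2),(237.4,226.7)))
import cv2
for n,(x0,x1,y0,y1) in(("side",(165,305,130,280)),("scene",(255,395,160,300))):
    im=optics.camera(n);h=cv2.cvtColor(im,cv2.COLOR_RGB2HSV)
    m=((h[...,2]>205)&(h[...,1]<30)).astype(np.uint8);k=np.zeros_like(m);k[y0:y1,x0:x1]=m[y0:y1,x0:x1]
    c=cv2.connectedComponentsWithStats(k);print(n,c[2][1:,4],c[3][1:].round(1).tolist())
E
```

```text
0.013 [0.53201352 0.0360123 ] [0.50241712 0.03268826] [0.50166398 0.03228854]
0.105 [0.47100831 0.09000071] [0.44456493 0.08703079] [ 0.55401413 -0.03755699]
[0.51567307 0.03408057 0.02276462] [0.50201787 0.03250065 0.01311287]
side [9] [[226.7, 221.1]]
scene [3] [[321.0, 241.0]]
```

Both balls are in the tub: the triangulated one is at (0.502, 0.033, 0.013), and the other pixel only makes sense at floor height. Next I carry the lids to the tray.

send_rows --plan '[[[0,0,0,-0.04,0,0,0],[0,0,0,-0.08,0,0,0],[0,0,0,-0.12,0.003,0,0],[0,0,0,-0.15,0.003,0,0],[0,0,0,-0.16,0.003,0,0],[0,0,0,-0.16,0.003,0,0],[0,0,0,-0.16,0.003,0,0],[0,0,0,-0.16,0.003,0,0],[0,0,0,-0.15,0.003,0,0],[0,0,0,-0.12,0.003,0,0],[0,0,0,-0.08,0,0,0],[0,0,0,-0.05,0,0,0],[0,0,0,-0.035,0,0,0],[0,0,-0.036,0,0,0,0],[0,0,-0.036,0,0,0,0],[0,0,-0.036,0,0,0,0],[0,0,-0.036,0,0,0,0],[0,0,0,0,0,0,0],[0,0,0,0,0,0,0]]]'

```text
clock: 8.58
position: [0.5363, -0.298, 0.1975]
ee_rot: [0.62, 0.785, 0.0, 0.0]
ft_force: [-0.0, 1.0, -3.0]
grip_width: 0.149
grasp_force: 88.4
```

```bash
sed -e 's/130:280,165:305/70:220,215:355/; s/160:300,255:395/230:370,180:320/' look.py > look2.py; python3 look2.py pics/s4.png
```

```text
(no output)
```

View pics/s4.png

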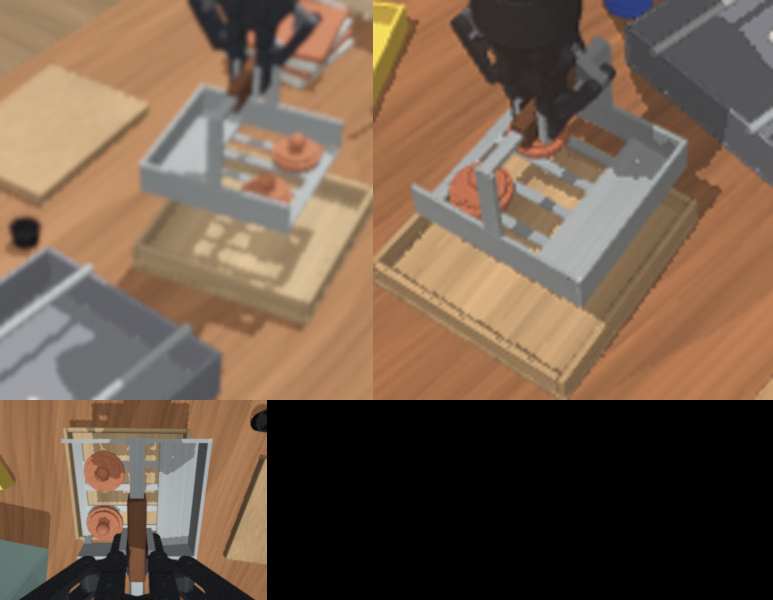

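Both lids are still by the mouth and the sieve is lined up over the square tray. Tipping now.

send_rows --plan '[[[0,0,0,-0.02,0,0.03,0],[0,0,0,0,0,0.03,0],[-0.03,0,0,0,0,0,0],[-0.045,0,0,0,0,0,0],[-0.045,0,0,0,0,0,0],[-0.045,0,0,0,0,0,0],[-0.045,0,0,0,0,0,0],[-0.045,0,0,0,0,0,0],[-0.045,0,0,0,0,0,0],[-0.045,0,0,0,0,0,0],[-0.045,0,0,0,0,0,0],[-0.045,0,0,0,0,0,0],[-0.045,0,0,0,0,0,0],[-0.045,0,0,0,0,0,0],[-0.045,0,0,0,0,0,0],[0,0,0,0,0,0,0],[0,0,0,0,0,0,0],[0,0,0,0,0,0,0],[0,0,0,0,0,0,0],[0,0,0,0,0,0,0]]]'

```text
clock: 10.4
position: [0.5376, -0.3026, 0.1859]
ee_rot: [0.563, 0.715, 0.325, 0.257]
ft_force: [-0.1, 0.8, -3.1]
grip_width: 0.148
grasp_force: 88.6
```

```bash
python3 look2.py pics/s5.png
```

```text
(no output)
```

View pics/s5.png

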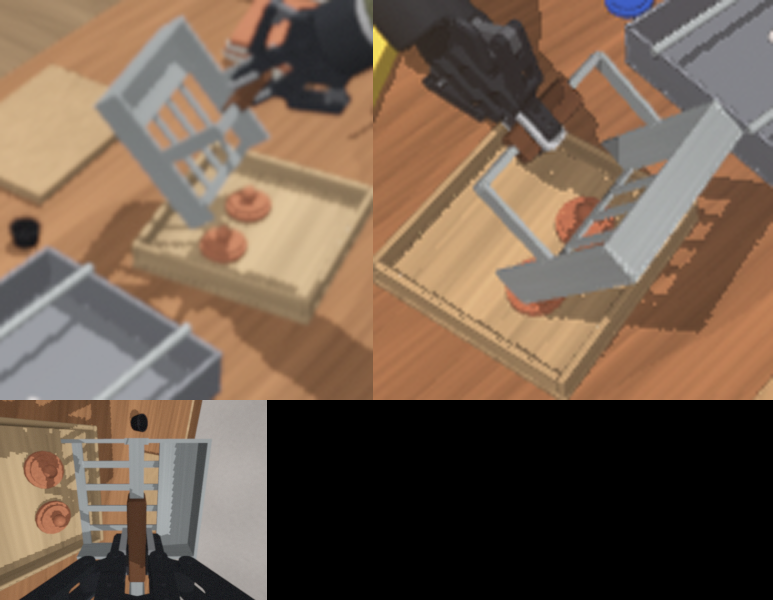

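Both lids lie knob-up in the tray, at (247,203) and (223,243) in the side crop. I'll raise the sieve, level it and go back.

send_rows --plan '[[[0,0,0,0,0.04,-0.03,0],[0,0,0,0,0.06,-0.045,0],[0,0,0,0,0.06,-0.05,0],[0,0,0,0,0.06,-0.05,0],[0,0,0,0,0.05,-0.05,0],[0.045,0,0,0,0,0,0],[0.045,0,0,0,0,0,0],[0.045,0,0,0,0,0,0],[0.045,0,0,0,0,0,0],[0.045,0,0,0,0,0,0],[0.045,0,0,0,0,0,0],[0.045,0,0,0,0,0,0],[0.045,0,0,0,0,0,0],[0.045,0,0,0,0,0,0],[0.045,0,0,0,0,0,0],[0.045,0,0,0,0,0,0],[0.045,0,0,0,0,0,0],[0.03,0,0,0,0,0,0],[0,0,0,0,0,0,0],[0,0,0,0,0,0,0]]]'

```text
clock: 12.22
position: [0.5391, -0.3018, 0.2561]
ee_rot: [0.619, 0.785, 0.001, 0.0]
ft_force: [-1.2, 0.0, -3.2]
grip_width: 0.149
grasp_force: 88.6
```

```bash
cat > go.py <<'E'
import sys
from h import *
from workcell import get_obs
o=get_obs();M=R.from_quat(o["ee_rot"]);t=np.array([float(v) for v in sys.argv[1:4]]);yaw=np.radians(float(sys.argv[4]))
c,s=np.cos(yaw),np.sin(yaw);G=R.from_matrix(np.array([[-s,c,0],[c,s,0],[0,0,-1]]))
print(o["clock"],o["position"].round(4),"turn",((M.inv()*G).as_rotvec()/1.5).round(4),"shift before turn",(M.inv().apply(t-o["position"])/.2).round(4),"after",(G.inv().apply(t-o["position"])/.2).round(4))
E
python3 go.py .526 -.0072 .2 -1.5
```

```text
12.2167 [ 0.5391 -0.3018  0.2561] turn [ 0.0014 -0.0006  0.1742] shift before turn [1.4476 0.2787 0.2817] after [ 1.4708 -0.1043  0.2803]
```

send_rows --plan '[[[0,0,0.043,0,0,0,0],[0,0,0.043,0,0,0,0],[0,0,0.044,0,0,0,0],[0,0,0.044,0,0,0,0],[0,0,0,0.08,-0.01,0,0],[0,0,0,0.15,-0.01,0,0],[0,0,0,0.18,-0.012,0,0],[0,0,0,0.18,-0.012,0,0],[0,0,0,0.18,-0.012,0,0],[0,0,0,0.18,-0.012,0,0],[0,0,0,0.18,-0.012,0,0],[0,0,0,0.16,-0.012,0.05,0],[0,0,0,0.12,-0.012,0.08,0],[0,0,0,0.06,0,0.08,0],[0,0,0,0,0,0.07,0],[0,0,0,0,0,0,0],[0,0,0,0,0,0,0],[0,0,0,0,0,0,0]]]'

```text
clock: 13.72
position: [0.5258, -0.0094, 0.2006]
ee_rot: [0.717, 0.697, 0.001, 0.001]
ft_force: [-0.1, -0.2, -2.8]
grip_width: 0.151
grasp_force: 88.6
```

```bash
python3 go.py .526 -.0072 .175 -1.5; python3 look.py pics/s6.png
```

```text
13.7167 [ 0.5258 -0.0094  0.2006] turn [ 0.0011  0.0001 -0.0019] shift before turn [0.011  0.0006 0.1281] after [0.011  0.0008 0.1281]
```

```bash
python3 go.py .526 -.0072 .175 -1.5
```

```text
13.8667 [ 0.5259 -0.009   0.2005] turn [ 0.0011  0.0001 -0.0015] shift before turn [ 0.0091 -0.      0.1276] after [0.0091 0.0002 0.1276]
```

send_rows --plan '[[[0,0,0,0.008,0,0.04,0],[0,0,0,0,0,0.05,0],[0,0,0,0,0,0.04,0],[0,0,0,0,0,0.02,0],[0,0,0,0,0,0.01,0],[0,0,0,0,0,0.01,0],[0,0,0,0,0,0,0],[0,0,0,0,0,0,0]]]'

```text
clock: 14.53
position: [0.5256, -0.0067, 0.1657]
ee_rot: [0.717, 0.698, 0.0, 0.0]
ft_force: [0.9, -0.9, -3.9]
grip_width: 0.148
grasp_force: 88.5
```

send_rows --plan '[[[0,0,0,0,0,0.006,0],[0,0,0,0,0,0,0],[0,0,0,0,0,0,0]]]'

```text
clock: 14.78
position: [0.5255, -0.0068, 0.1645]
ee_rot: [0.717, 0.697, 0.0, 0.0]
ft_force: [-0.1, 0.1, -2.9]
grip_width: 0.15
grasp_force: 88.5
```

send_rows --plan '[[[0,0,0,0,0,0.005,0],[0,0,0,0,0,0,0],[0,0,0,0,0,0,0]]]'

```text
clock: 15.03
position: [0.5256, -0.0068, 0.1642]
ee_rot: [0.717, 0.697, -0.0, 0.0]
ft_force: [-4.4, -0.3, 6.3]
grip_width: 0.153
grasp_force: 89.9
```

Contact on the rods. I'll release and rise.

send_rows --plan '[[[0,0,0,0,0,0,0.4],[0,0,0,0,0,0,0.6],[0,0,0,0,0,0,1],[0,0,0,0,0,0,1],[0,0,0,0,0,0,1],[0,0,0,0,0,0,1],[0,0,0,0,0,0,1],[0,0,0,0,0,-0.05,1],[0,0,0,0,0,-0.1,1],[0,0,0,0,0,-0.15,1],[0,0,0,0,0,-0.15,1],[0,0,0,0,0,-0.15,1],[0,0,0,0,0,-0.12,1],[0,0,0,0,0,0,1],[0,0,0,0,0,0,1],[0,0,0,0,0,0,1]]]'

```text
clock: 16.37
position: [0.5252, -0.0068, 0.3072]
ee_rot: [0.717, 0.698, -0.0, -0.0]
ft_force: [0.3, -1.5, -0.2]
grip_width: 1.003
grasp_force: 0.0
```

```bash
python3 - <<'E'
from h import *
from workcell import get_obs
import cv2
o=get_obs();print(o["clock"],o["position"])
w=optics.camera("wrist")[:,:,::-1];b=optics.camera("scene")[:,:,::-1]
cv2.imwrite("pics/w7.png",w)
B=cv2.resize(b[180:370,175:385],(235,213),interpolation=cv2.INTER_CUBIC)
B=cv2.copyMakeBorder(B,0,387,0,0,cv2.BORDER_CONSTANT)
A=np.zeros((600,560,3),np.uint8);A[:420]=w
cv2.imwrite("pics/s7.png",np.hstack([A,B]))
E
```

```text
16.3667 [ 0.52523007 -0.00679013  0.30719905]
```

View pics/s7.png

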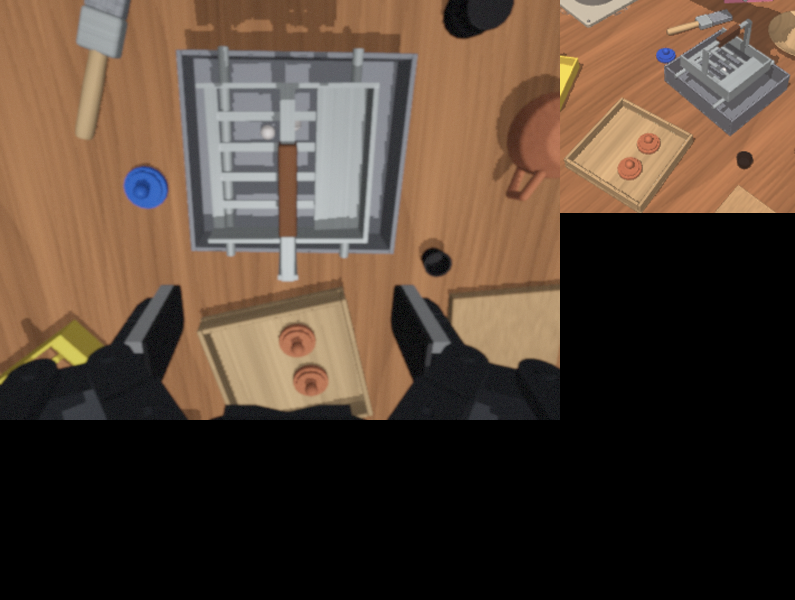

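The wrist view shows the sieve empty and upright on the rods, both lids in the square tray at (297,340) and (311,380), and a ball in the tub at (268,132). I'll check centring numerically.

```bash
python3 - <<'E'
from h import *
from workcell import get_obs
np.set_printoptions(precision=4,suppress=True)
o=get_obs()
for n,z,L in(("tub",.055,[(178,52),(416,56),(393,251),(192,248)]),("sieve",.094,[(198,87),(378,83),(369,242),(208,243)]),("handle",.178,[(287,144),(288,237)]),("rods far",.06,[(223,48),(358,50)]),("rods near",.06,[(231,253),(344,254)])):
    P=np.array([wz(p,z,o) for p in L]);print(n,P.tolist(),P.mean(0))
E
```

```text
tub [[0.42402173135108445, 0.10910382475168869], [0.6492997224388986, 0.09981099966521903], [0.6416000609745955, -0.10343532164656044], [0.41473998735714873, -0.09413093518207036]] [0.5324 0.0028]
sieve [[0.44870819530455736, 0.07738750552357931], [0.6056029101725823, 0.07666793703857787], [0.6049872845734209, -0.07411528208984663], [0.4431044133104438, -0.07122181778716849]] [0.5256 0.0022]
handle [[0.5256632125342452, 0.03881877088907351], [0.5246320865255406, -0.030727566383179583]] [0.5251 0.004 ]
rods far [[0.46768935130591355, 0.11102285482312463], [0.5932619918466289, 0.10607749629406961]] [0.5305 0.1086]
rods near [[0.4591965167435641, -0.09904338885066324], [0.5855598624306062, -0.10338303897598711]] [ 0.5224 -0.1012]
```

```bash
python3 -c "
from workcell import job
print(job.hand_in())"
```

```text
the job is handed in; nothing more can be done
None
```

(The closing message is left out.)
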